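Load the sprung tape spindle into the bench tape holder

TASK

Load the spare tape spindle into the tape holder on the worktop: seat one end in one cup, push the spindle gently toward that cup to shorten its sprung end, bring the other end down between the cups, and let it out slowly by hand into the opposite cup, then let go so that the spindle stays held by its own spring with each end fully home in a cup. Never let it knock or press hard against the holder (keep under 22 N), and leave the two vials and the small carton where they stand.

Things in the scene. Friction and masses are not known exactly. Their poses are not given: they have to be found in the camera images.
- spindle: Loose tape spindle lying on the worktop, about 0.16 kg, 140 mm long when free. Its long axis is its own y, 22 mm above its origin (under its middle). On each side of the grip block: a tan reel of 40 mm diameter (|y| 20 to 38 mm), then a square grey end plate 44 x 44 mm (|y| 38 to 42 mm) on which it lies without rolling. A pin (-y) and a spring plunger (+y) stick out of its ends.
- spindle_grip (a point): Centre of the spindle's grey flat-sided grip block, on its axis (axes as the spindle's). The block is 28 mm wide (x), 40 mm long (y), 28 mm high: grip it across x from above.
- pin_tip (a point): Round tip of the fixed steel pin, 10 mm diameter, on the spindle's axis at y = -60 mm.
- plunger_tip (a point): Round tip of the brass spring plunger, 10 mm diameter, on the axis at y = +80 mm when free; it pushes in up to 22 mm. Spring: 2 N to start, plus 0.6 N per mm (6.2 N at 7 mm, 12.2 N at 17 mm, 15.2 N at 22 mm, then a hard stop). Let go while compressed, the spindle shoots across and knocks hard.
- holder: Tape holder fixed to the worktop; origin under its middle on the worktop, y along its aluminium rail (80 x 240 x 8 mm). On the rail a teal yoke is clamped, with two upright cheeks facing each other along y (8 mm thick, 36 mm wide, tops 78 mm up). It stands up to 16 mm either way along y from the rail's middle: not measured, to be felt or seen. Free space between cheeks above 24 mm.
- holder_mid (a point): Point 60 mm above the holder's origin, on the axis of the cups (axis along holder y, x = 0). A white conical cup inside each cheek: 10 mm deep, inner diameter 24 mm at the mouth, 16 mm at the floor; outer 30 mm. Floors 133 mm apart, mouths 113 mm. So the level spindle passes between them when pushed in 17 mm or more, and sits pushed in 7 mm. Cups alike; either way round is right.
- vial_purple: Bystander: vial with purple cap, 21 mm diameter, 38 mm tall, origin at its underside. Leave it alone.
- vial_red: Bystander: vial with red cap, 21 mm diameter, 38 mm tall, origin at its underside. Leave it alone.
- carton: Bystander: small carton 43 x 58 x 41 mm, origin at its underside. Leave it alone.
Mind the look-alikes: they are no part of the job. Leave any blue look-alike of the spindle alone.

How it is judged:
On the way, in this order (a step that is already met when the one before it is completed fails the run):
1. the spindle is lifted clear of the worktop (height (world z) of spindle above 0.05 m), for 0.2 s.
2. the spindle's spring is compressed by at least 13 mm against the holder (distance between pin_tip and plunger_tip below 0.127 m and contact force between spindle and holder above 2 N), for 0.1 s.
At the end, for the whole second after the job is handed in: The spindle rests between the cups, let go and still: both tips within 7 mm of the cup axis (sideways, height) and 90 mm of the holder's middle along y, tip-to-tip 130 to 136 mm (133 when both are on the cup floors), axis within 0.1 rad of the holder's y (z of pin_tip in the frame of holder between 0.053 and 0.067 m and x of pin_tip in the frame of holder between -0.007 and 0.007 m and y of pin_tip in the frame of holder between -0.09 and 0.09 m and z of plunger_tip in the frame of holder between 0.053 and 0.067 m and x of plunger_tip in the frame of holder between -0.007 and 0.007 m and y of plunger_tip in the frame of holder between -0.09 and 0.09 m and distance between pin_tip and plunger_tip between 0.13 and 0.136 m and angle between the y axis of spindle and the y axis of holder, either way round below 0.1 rad and linear speed of spindle below 0.02 m/s and contact force between spindle and the fingers below 0.1 N); the robot touches nothing.
It fails at once if the spindle knocks or presses against the holder with more than 22 N (contact force between spindle and holder above 22 N).
It fails at once if the spindle springs across: it moves faster than 0.3 m/s while it touches the holder (linear speed of spindle above 0.3 m/s and contact force between spindle and holder above 0.5 N).
It fails at once if the vial purple bystander is moved by more than 20 mm (distance of vial_purple from where it was at the start of the episode above 0.02 m).
It fails at once if the vial red bystander is moved by more than 20 mm (distance of vial_red from where it was at the start of the episode above 0.02 m).
It fails at once if the carton bystander is moved by more than 20 mm (distance of carton from where it was at the start of the episode above 0.02 m).
It also fails if it takes over 62 s, if anything falls off the work surface, if the arm or the gripper's body presses on something with over 40 N, if the wrist force passes 120 N, or if a joint passes its speed limit or range.

ROBOT

A 6-joint arm with a two-finger parallel gripper is mounted at the origin on a cart in front of the work surface, level with it; the furniture and walls round the work are solid. World frame = base frame: x ahead of the robot, y to its left, z up, the work surface at z = 0. Lengths are in m, angles in rad, forces in N, time in s.
With the tool pointing down it reaches from about 0.35 to 0.85 m from the base axis. Payload 8.1 kg.
Tool frame: the origin (TCP) lies at the very end of the fingers, on their centre line; the grasp point (between the pads) lies 19 mm behind it; z points along the fingers, y is the line along which they close (so a half turn about z gives the same grasp; the last joint's range is limited). The gripper opens to 93 mm and grips with 3 to 60 N. Pads are 15 mm wide; open, the fingers measure 128 mm over their backs; the gripper's body (75 mm by 188 mm) begins 65 mm behind the grasp point.
Start: joints at [-1.259, 0.13, 1.488, -0, 1.523, -0.085], TCP at [0.232, -0.553, 0.191] pointing down, gripper open.
Joint ranges: [-2.96, 2.96], [-0.89, 2.26], [0.02, 2.5], [-1.34, 4.48], [0, 2.73], [-2.66, 2.66]. Speed limits (rad/s): [2.39, 2.39, 2.79, 3.14, 3.14, 3.14].

INTERFACE

Orientations are given as a rotation vector (axis times angle).
In Python, from plant import monitor, eyes, ticket gives the robot as it stands.
- The arm moves only by the tool arm_command, never from a script. Its argument "deltas" is a list that holds one entry, the list of rows, each a list of 6 numbers: the shift along the world's x, y, z in cm, then the turn, a rotation vector about the world's x, y, z in degrees. In form: [[[tx, ty, tz, rx, ry, rz], ...]]. A call has 1 to 12 rows; each row shifts and turns the commanded pose from where the row before left it; what a row does not reach is not made up. A row lasts 1/12 s, in which the tool goes at most 41.7 mm and 7.16 degrees, less where a joint would pass 70% of its speed; a pose out of reach is approached as far as the arm can. A call is refused whole if a number of a shift passes 4.17 or a number of a turn 7.16, either way. A call with a gripper value outside its range is refused whole. "gripper" is the opening, from -1 (shut) to 1 (fully open), set as the call begins (left out, the last holds). The fingers move at their own pace and stop on an object; "squeeze" is the grip in N (left out, the last holds). Time passes only in rows, so rows that do not move let the fingers close. It gives the time, the measured TCP pose, the force, the opening and the grip force at its end, in the units of the state.
- monitor.read_state(): the state, without advancing time (a new reading comes with each control period).
- eyes.read_camera(name): name is "scene" or "top" or "wrist"; returns the picture (384x512x3 uint8, blue, green, red); there is no depth.
- eyes.camera_model(name): a dict with "fx", "fy", "cx", "cy" (pixels), "k1" (the pictures are not rectified: a ray, as slopes to the right and down, at radius r is drawn at 1 + k1 r^2 times it, then the intrinsics apply), "rvec" (rotation vector, rad) and "tvec" (3), from world to camera coordinates, as OpenCV has them. Camera axes: x right, y down, z forward; pixel columns grow to the right and rows downward; lengths in m; the calibration is good to about 2 mm. A picture is of the moment at which its call begins: read the wrist's pose just before it. camera_model takes no time and is no camera call; for the wrist camera it gives the pose at the moment of the call.
- ticket.close_job(): hands the job in; it is judged then, once.
The state is a dict: "t": time; "q": joint angles; "dq": joint speeds; "joint_torque": joint torques, N m; "tool_pos": TCP position; "orientation": TCP orientation; "force": force on the tool from outside, world axes, zero at the start; "wrist_torque": the same for the moment, N m; "opening": finger opening in m; "gripper_force": force on a finger pad.
Only numpy, scipy, OpenCV 4.12 (cv2) and the standard library are available. Lean on these libraries where they do the work, as an engineer would, in place of code of your own. Each camera call takes 0.05 s, during which the arm holds its last target. There are 200 camera calls.

## Working session

There is one attempt and no reset: what is moved stays moved. The work goes in short steps, Python scripts to look and compute and a tool call to move; the robot and the scene stay as the last step left them, time stands still between calls to the robot, and variables do not carry over. Pictures are saved under pics/ and viewed, at most 10 in all, crops included, and the job is handed in when it is done.

Besides the shell and the picture viewer there is one more tool, called after "Call:" as a command line: name --argument value ..., lists and objects as JSON in quotes. arm_command: Moves the arm, as the interface text tells. Its arguments: {"type":"object","properties":{"deltas":{"type":"array"},"gripper":{"type":"number"},"squeeze":{"type":"number"}},"required":["deltas"]}

```bash
mkdir -p pics
cat > h.py <<'E'
import numpy as np, cv2
from plant import monitor, eyes, ticket
def cam(n):
    m=eyes.camera_model(n); R=cv2.Rodrigues(np.array(m["rvec"],float))[0]; t=np.array(m["tvec"],float).ravel()
    return m,R,t
def ray(c,u,v):
    m,R,t=c; x=(u-m["cx"])/m["fx"]; y=(v-m["cy"])/m["fy"]
    rd=np.hypot(x,y); r=rd
    for _ in range(30): r=rd/(1+m["k1"]*r*r)
    s=r/rd if rd>0 else 1
    d=R.T@np.array([x*s,y*s,1]); return -R.T@t,d
def onplane(c,u,v,z):
    o,d=ray(c,u,v); return o+d*(z-o[2])/d[2]
def proj(c,P):
    m,R,t=c; p=R@np.array(P,float)+t; x,y=p[:2]/p[2]; k=1+m["k1"]*(x*x+y*y)
    return m["fx"]*x*k+m["cx"], m["fy"]*y*k+m["cy"]
def shot(n,f=None):
    im=eyes.read_camera(n).copy()
    if f: cv2.imwrite("pics/"+f,im)
    return im
E
python3 - <<'E'
from h import *
s=monitor.read_state(); print({k:np.round(v,3) for k,v in s.items()})
a=shot("scene","s0.png"); b=shot("top","t0.png")
for n in("scene","top"): c=cam(n); print(n,c[0])
E
```

```text
{'t': np.float64(0.0), 'q': array([-1.259,  0.131,  1.489, -0.   ,  1.523, -0.085]), 'dq': array([-0.002,  0.001,  0.002, -0.002, -0.   , -0.001]), 'joint_torque': array([-3.0000e-03, -5.5985e+01, -4.9175e+01,  7.7000e-02,  3.6000e-02,
       -0.0000e+00]), 'tool_pos': array([ 0.232, -0.553,  0.19 ]), 'orientation': array([-3.078, -0.619,  0.   ]), 'force': array([-0.013, -0.407,  0.049]), 'wrist_torque': array([-0.016, -0.009, -0.022]), 'gripper_force': np.float64(0.0), 'opening': np.float64(0.093)}
scene {'fx': 347.30884958208884, 'fy': 347.30884958208884, 'cx': 255.77480438506439, 'cy': 186.43412928416885, 'k1': 0.02187460816731132, 'rvec': array([ 0.53753019, -2.55479166,  1.4004843 ]), 'tvec': array([0.45866319, 0.21023315, 0.74609341])}
top {'fx': 399.1383401276194, 'fy': 399.1383401276194, 'cx': 255.8019580640386, 'cy': 186.71111991929072, 'k1': -0.06478054706058814, 'rvec': array([ 2.16326513, -2.1884585 ,  0.07242778]), 'tvec': array([-0.06811077,  0.53063894,  0.86890841])}
```

View pics/t0.png

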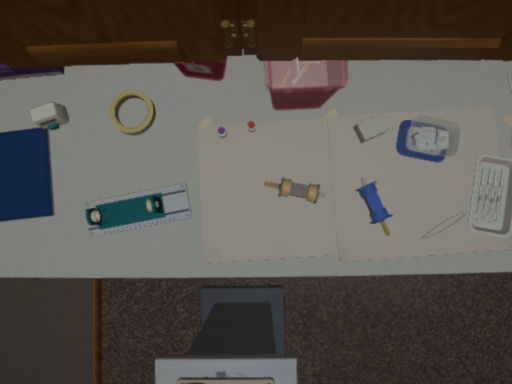

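View pics/s0.png

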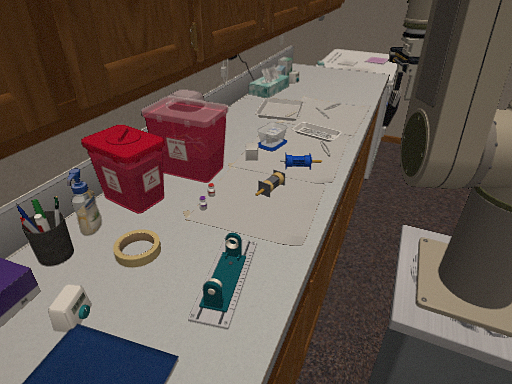

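The top view shows three candidates: the tan and grey spindle at (298,190), a blue look-alike at (375,203), and the holder with its teal yoke at (138,209). The tan reels and grey block fit the description. The vials are at (222,131) and (251,126), and the carton at (372,129). I'll confirm with an enlarged crop.

Run:
```python
from h import *
b=cv2.imread("pics/t0.png")
A=cv2.resize(b[165:215,250:340],None,fx=8,fy=8,interpolation=cv2.INTER_CUBIC)[:,:720]
B=cv2.resize(b[175:240,78:198],None,fx=6,fy=6,interpolation=cv2.INTER_CUBIC)[:190*2]
cv2.imwrite("pics/c0.png",np.vstack([A[:300],B[:300]]) if 0 else np.vstack([cv2.resize(A,(540,300)),B[:300,:540] if 0 else cv2.resize(B,(540,292))]))
```

```text
(no output)
```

View pics/c0.png

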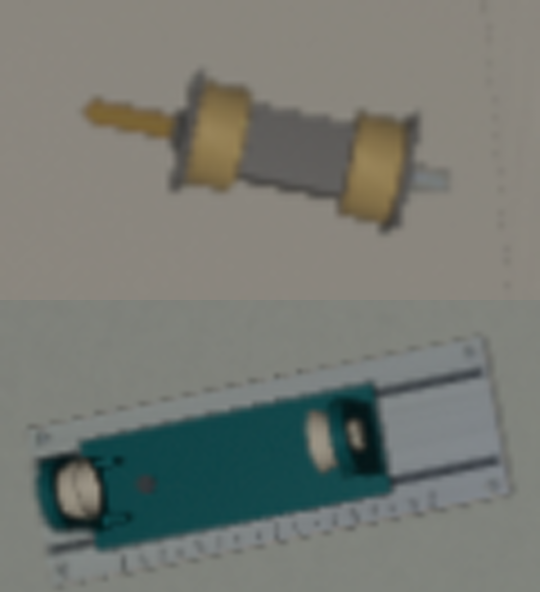

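The crop confirms it. In the full picture the brass plunger tip is at about (264,183) and the steel pin tip at (325,195). The holder's yoke sits toward the left end of the rail. Next I'll measure.

Run:
```python
from h import *
c=cam("top"); b=cv2.imread("pics/t0.png")
P=lambda u,v,z:onplane(c,250+u/6,165+v/6,z)
pl,pn=P(83,108,.022),P(449,180,.022)
print("plunger",pl,"pin",pn,np.linalg.norm(pl-pn))
blk=np.mean([P(*q,.036) for q in[(245,103),(357,120),(238,180),(342,195)]],0);print("blk",blk)
d=pl-pn;d/=np.linalg.norm(d);print("ax",np.degrees(np.arctan2(d[1],d[0])), "mid by tips",pn+d*.06)
H=lambda u,v,z:onplane(c,78+u/4.5,175+v/4.49,z)
C=[H(*q,.008) for q in[(30,128),(483,35),(512,190),(58,285)]]
print(np.round(C,4)); print("holder ctr",np.mean(C,0))
e=C[0]-C[1]+C[3]-C[2];print("hol ang",np.degrees(np.arctan2(e[1],e[0])),np.linalg.norm(e)/2)
print("cam",-c[1].T@c[2])
for p,z in[((222,131),.038),((251,126),.038),((372,129),.041)]:print(onplane(c,*p,z))
# teal mask scene
hsv=cv2.cvtColor(b,cv2.COLOR_BGR2HSV);m=cv2.inRange(hsv,(80,120,30),(100,255,255));m[:, :80]=0;m[:,200:]=0;m[:180]=0
ys,xs=np.where(m>0);print(xs.min(),xs.max(),len(xs))
```

```text
plunger [ 0.5377499 -0.0922294  0.022    ] pin [ 0.50938181 -0.22730041  0.022     ] 0.13801784958173102
blk [ 0.52042997 -0.16932656  0.036     ]
ax 78.13892691276631 mid by tips [ 0.52171417 -0.16858148  0.022     ]
[[0.4969 0.3185 0.008 ]
 [0.5416 0.0858 0.008 ]
 [0.4633 0.071  0.008 ]
 [0.4172 0.3025 0.008 ]]
holder ctr [0.47975306 0.19442545 0.008     ]
hol ang 101.07729479091292 0.23650287851394805
cam [ 0.46027763 -0.08421929  0.90679115]
[ 0.65303411 -0.00099157  0.038     ]
[ 0.66334575 -0.06531633  0.038     ]
[ 0.6529357  -0.33252239  0.041     ]
87 164 1365
```

Call:
arm_command --deltas '[[[2.0,2.7,0.5,0,0,4],[2.0,2.7,0.5,0,0,4],[2.0,2.7,0.5,0,0,4],[2.0,2.7,0.5,0,0,4],[2.0,2.7,0.5,0,0,4],[2.0,2.7,0.5,0,0,4],[2.0,2.7,0,0,0,4],[2.0,2.7,0,0,0,4],[2.0,2.7,0,0,0,4],[2.0,2.7,0,0,0,4],[2.0,2.7,0,0,0,4],[2.0,2.7,0,0,0,4]]]' --gripper 1

```text
t: 1.1
tool_pos: [0.4724, -0.2278, 0.2207]
orientation: [-2.558, -1.822, 0.0]
force: [0.9, 0.1, 0.2]
opening: 0.0932
gripper_force: 0.0
```

Call:
arm_command --deltas '[[[2.0,2.0,0,0,0,2.5],[1.6,2.0,0,0,0,2.5],[1.2,2.0,0,0,0,2.4],[0,0,0,0,0,0],[0,0,0,0,0,0]]]'

```text
t: 1.52
tool_pos: [0.52, -0.1683, 0.2204]
orientation: [-2.436, -1.982, 0.001]
force: [-0.3, 0.0, -0.0]
opening: 0.093
gripper_force: 0.0
```

Run:
```python
from h import *
s=monitor.read_state(); print(s["t"],s["tool_pos"],s["orientation"])
c=cam("wrist"); shot("wrist","w0.png"); print(c[0],-c[1].T@c[2])
for z in[(0.5377,-.0922,.022),(.5094,-.2273,.022),(.5217,-.1686,.022)]: print(proj(c,z))
print(proj(c,(.48,.194,.06)))
```

```text
1.5167 [ 0.52000693 -0.16831603  0.220446  ] [-2.43645544e+00 -1.98175116e+00  1.00918812e-03]
{'fx': 284.50427051044716, 'fy': 284.50427051044716, 'cx': 257.9131370466912, 'cy': 192.15017765130997, 'k1': -0.005876527140687724, 'rvec': array([-2.86507246,  0.29445636,  0.0398766 ]), 'tvec': array([-0.54328452, -0.09598637,  0.40247946])} [ 0.5345911  -0.09906807  0.41323002]
(np.float64(259.35947541564224), np.float64(109.94570226499121))
(np.float64(259.0845500768338), np.float64(209.17029830758443))
(np.float64(259.2008542125881), np.float64(168.24708061065678))
(np.float64(140.1824488765927), np.float64(-181.44309091216272))
```

View pics/w0.png

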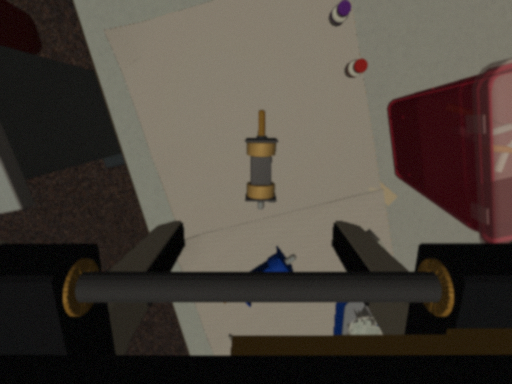

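The wrist view shows the spindle upright in the picture: plunger tip at about (262,110), block at (261,171), pin tip at (261,208). I'll refine these positions from the masks.

Run:
```python
from h import *
im=cv2.imread("pics/w0.png"); c=cam("wrist")
hsv=cv2.cvtColor(im,cv2.COLOR_BGR2HSV)
roi=hsv[100:215,235:290]
tan=cv2.inRange(roi,(10,100,50),(28,255,255))
n,l,st,ce=cv2.connectedComponentsWithStats(tan)
for i in range(1,n):
    if st[i,4]>20: print(st[i],ce[i]+[235,100])
g=cv2.cvtColor(im,cv2.COLOR_BGR2GRAY)
for r in(165,170,175): print(r,g[r,240:284])
print(g[196:214,261])
a=onplane(c,262,110.0,.022);b=onplane(c,261.3,208.5,.022);d=a-b;print(a,b,np.linalg.norm(d),np.degrees(np.arctan2(d[1],d[0])))
```

```text
[ 23  10   7  27 163] [261.33128834 123.58282209]
[ 12  42  28  15 374] [260.52406417 149.15240642]
[ 12  83  27  17 387] [259.96640827 191.42635659]
165 [126 124 124 125 124 122 126 122 123 117  92  72  67  70  71  69  70  69
  69  68  69  66  68  69  68  68  65  65  68  66  76  98 117 121 120 121
 125 124 122 122 124 125 125 123]
170 [125 125 126 124 125 123 125 124 122 112  90  70  66  70  68  69  68  71
  66  67  70  65  67  66  68  66  65  68  64  65  73  96 114 123 123 125
 122 124 124 125 120 125 122 125]
175 [128 124 125 122 123 126 124 127 120 112  92  73  66  66  68  70  68  66
  66  66  66  68  67  67  66  65  63  68  65  64  72  97 118 121 124 125
 124 122 123 123 124 123 124 126]
[112 106  94  71  61  68  82  94 100 100 102  98 101 109 116 122 122 120]
[ 0.54085055 -0.09397207  0.022     ] [ 0.51226923 -0.22794338  0.022     ] 0.1369861459809577 77.95710724307246
```

Call:
arm_command --deltas '[[[0.25,-0.1,-2,0,0,0],[0,0,-3.5,0,0,0],[0,0,-3.5,0,0,0],[0,0,-3.5,0,0,0],[0,0,-3.5,0,0,0],[0,0,-2.5,0,0,0],[0,0,-1.5,0,0,0],[0,0,-1,0,0,0],[0,0,-0.4,0,0,0],[0,0,0,0,0,0]]]'

```text
t: 2.4
tool_pos: [0.5217, -0.1709, 0.0066]
orientation: [-2.44, -1.978, 0.001]
force: [0.4, -0.5, -0.6]
opening: 0.0934
gripper_force: 0.0
```

Call:
arm_command --deltas '[[[0,0,0,0,0,0],[0,0,0,0,0,0],[0,0,0,0,0,0],[0,0,0,0,0,0],[0,0,0,0,0,0],[0,0,0,0,0,0],[0,0,0,0,0,0],[0,0,0,0,0,0],[0,0,0,0,0,0]]]' --gripper -1 --squeeze 50

```text
t: 3.15
tool_pos: [0.5224, -0.1703, 0.007]
orientation: [-2.439, -1.98, 0.0]
force: [0.9, 0.4, 0.9]
opening: 0.0376
gripper_force: 0.0
```

Call:
arm_command --deltas '[[[0,0,0,0,0,0],[0,0,0,0,0,0],[0,0,0,0,0,0],[0,0,0,0,0,0],[0,0,0,0,0,0]]]'

```text
t: 3.57
tool_pos: [0.5224, -0.1704, 0.007]
orientation: [2.439, 1.98, 0.0]
force: [-0.0, -0.5, -0.4]
opening: 0.0252
gripper_force: 50.0
```

Call:
arm_command --deltas '[[[0,0,0.5,0,0,0],[0,0,1.5,0,0,0],[0,0,2.5,0,0,0],[0,0,3.3,0,0,0],[0,1.5,3.0,0,0,2.5],[-0.2,3.0,2.5,0,0,2.6],[-0.3,3.5,2.0,0,0,3],[-0.3,3.5,2.0,0,0,3],[-0.3,3.5,2.0,0,0,3],[-0.3,3.5,2.0,0,0,3],[-0.3,3.5,2.0,0,0,3],[0,3.5,1,0,0,3]]]'

```text
t: 4.57
tool_pos: [0.5054, 0.0863, 0.2534]
orientation: [1.989, 2.429, 0.004]
force: [0.9, -0.3, -2.1]
opening: 0.0252
gripper_force: 50.0
```

Call:
arm_command --deltas '[[[0,0,0,0,0,0],[0,0,0,0,0,0],[0,0,0,0,0,0]]]'

```text
t: 4.82
tool_pos: [0.505, 0.0843, 0.2496]
orientation: [-1.993, -2.428, 0.002]
force: [-0.2, -0.8, -1.5]
opening: 0.0254
gripper_force: 50.0
```

Run:
```python
from h import *
s=monitor.read_state(); print(s["t"],s["tool_pos"],s["orientation"],s["force"],s["opening"])
c=cam("wrist"); im=shot("wrist","w1.png"); np.save("w1.npy",dict(c=c),allow_pickle=True); print(proj(c,(.48,.194,.06)))
cv2.imwrite("pics/w1b.png",cv2.resize(im[0:290,110:410],None,fx=2,fy=2,interpolation=cv2.INTER_CUBIC))
```

```text
4.8167 [0.50501657 0.08432653 0.24955089] [-1.99298450e+00 -2.42814410e+00  1.70008638e-03] [-0.2044914  -0.79307315 -1.46573696] 0.025392383430068086
(np.float64(255.80556206379822), np.float64(81.45363900129217))
```

View pics/w1b.png

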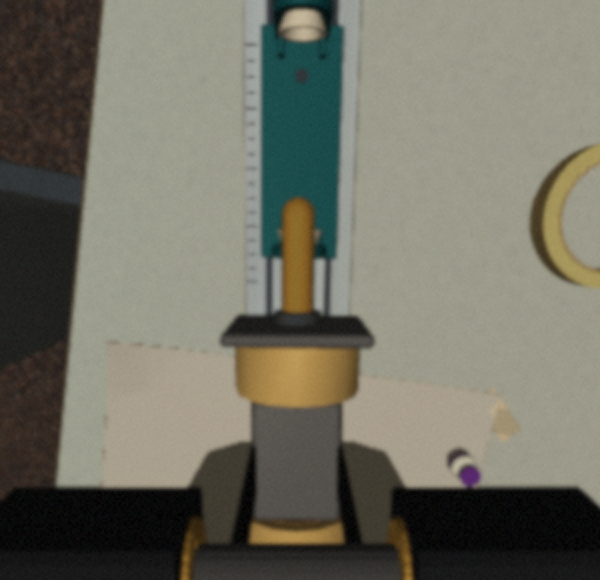

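The enlarged wrist view shows the held plunger tip at about (259,100) in the full picture. The far cup is centred near (261,12), and the rail edges run along columns ~233 and ~287. I'll compute the alignment from these.

Run:
```python
from h import *
c=cam("wrist"); im=cv2.imread("pics/w1.png"); hsv=cv2.cvtColor(im,cv2.COLOR_BGR2HSV)
teal=cv2.inRange(hsv,(80,100,25),(100,255,255))
g=cv2.cvtColor(im,cv2.COLOR_BGR2GRAY).astype(float)
L=[];R=[];Z=0.024
for r in range(30,95,4):
    x=np.where(teal[r,220:300]>0)[0]+220; L.append(onplane(c,x.min()-.5,r,Z)); R.append(onplane(c,x.max()+.5,r,Z))
for E in(L,R,list((np.array(L)+R)/2)):
    E=np.array(E); vx,vy,x0,y0=cv2.fitLine(E[:,:2].astype(np.float32),cv2.DIST_L2,0,.01,.01).ravel()
    a=np.degrees(np.arctan2(vy,vx))%180; print("ang",a,"x at y=.194:",x0+(.194-y0)*vx/vy)
for r in(60,95,110,130):print(r,g[r,226:240].astype(int),g[r,280:296].astype(int))
w=cv2.inRange(hsv,(0,0,110),(40,120,255)); w[25:]=0; w[:,:246]=0; w[:,276:]=0
ys,xs=np.where(w>0); print("cup px",xs.min(),xs.max(),ys.min(),ys.max(),[ (r,xs[ys==r].min(),xs[ys==r].max()) for r in range(ys.min(),ys.max()+1,2)])
s=monitor.read_state(); p=np.array(s["tool_pos"])
tip=onplane(c,259,100,p[2]+.015); print("tip rel",tip-p)
Rt=cv2.Rodrigues(np.array(s["orientation"]))[0]; print("tool axes y,z",Rt[:,1],Rt[:,2],"tip in tool",Rt.T@(tip-p))
ct=cam("top"); print("far cup mouth top view",onplane(ct,95.8,217.3,.06), "near cup", onplane(ct,78+322/4.5,175+140/4.49,.073))
```

```text
ang 100.34196 x at y=.194: 0.4594195
ang 100.425255 x at y=.194: 0.5107887
ang 100.38367 x at y=.194: 0.48510045
60 [153 155 153 154 149 141 143 149 152 148 149 153 158 147] [109 138 154 157 157 159 157 144 137 141 151 152 154 155 154 153]
95 [153 153 155 154 155 156 153 155 155 159 156 157 157 148] [148 156 157 156 157 154 147 146 150 154 155 154 154 154 156 154]
110 [155 156 159 156 155 151 150 149 154 153 152 152 156 145] [149 157 158 155 156 145 135 139 149 150 152 153 154 153 155 153]
130 [155 153 154 154 154 150 147 149 151 155 153 153 154 157] [158 158 159 158 151 141 142 149 153 153 155 153 154 156 153 156]
cup px 251 270 4 20 [(4, np.int64(259), np.int64(262)), (6, np.int64(254), np.int64(268)), (8, np.int64(252), np.int64(269)), (10, np.int64(251), np.int64(270)), (12, np.int64(251), np.int64(270)), (14, np.int64(251), np.int64(269)), (16, np.int64(254), np.int64(269)), (18, np.int64(254), np.int64(268)), (20, np.int64(258), np.int64(264))]
tip rel [-0.01518009  0.0784322   0.015     ]
tool axes y,z [ 0.98105381  0.19372795 -0.00170381] [-1.61171239e-03 -6.33026231e-04 -9.99998501e-01] tip in tool [ 0.0798825   0.00027647 -0.01502516]
far cup mouth top view [0.46490108 0.26995856 0.06      ] near cup [0.48728472 0.14919672 0.073     ]
```

Run:
```python
from h import *
c=cam("wrist")
cup=onplane(c,260.5,12,.06); print("cup",cup)
m=[onplane(c,(a+b)/2,r,.008) for r,a,b in((60,231.5,288),(95,231.5,286.7),(110,231.7,286),(130,232,284.9))]
m=np.array(m);print(m)
w=[np.linalg.norm(onplane(c,a,r,.008)-onplane(c,b,r,.008)) for r,a,b in((60,231.5,288),(130,232,284.9))];print(w)
d=m[0]-m[-1];print(np.degrees(np.arctan2(d[1],d[0])))
d=cup-m[2];print(np.degrees(np.arctan2(d[1],d[0])))
```

```text
cup [0.47049182 0.27070045 0.06      ]
[[0.47841133 0.22772844 0.008     ]
 [0.48662698 0.18172027 0.008     ]
 [0.49033994 0.16116549 0.008     ]
 [0.49534497 0.13289805 0.008     ]]
[np.float64(0.0794152255513014), np.float64(0.07894233138741316)]
100.12446347076717
100.27075192583325
```

Call:
arm_command --deltas '[[[-0.3,1.2,-0.5,-5.9,-1.1,-0.5],[-0.3,1.2,-0.5,-5.9,-1.1,0],[-0.3,1.2,-1,-5.9,-1.1,0],[-0.3,1.2,-2,-5.9,-1.1,0],[-0.3,1.4,-2.5,0,0,0],[-0.2,1.4,-2.5,0,0,0],[-0.2,1.2,-2.5,0,0,0],[0,0,-2,0,0,0],[0,0,-1,0,0,0],[0,0,-0.5,0,0,0],[0,0,0,0,0,0],[0,0,0,0,0,0]]]'

```text
t: 5.87
tool_pos: [0.4871, 0.1719, 0.1009]
orientation: [1.785, 2.151, -0.38]
force: [-0.3, 1.1, -1.9]
opening: 0.0252
gripper_force: 50.0
```

```bash
cat > look.py <<'E'
from h import *
import sys
n=sys.argv[1]
s=monitor.read_state(); p=np.array(s["tool_pos"]);Rt=cv2.Rodrigues(np.array(s["orientation"]))[0]
print(s["t"],p,s["force"]); tip=p+Rt@[.080,0,-.015]; print("tip",tip,"axis yaw",np.degrees(np.arctan2(Rt[1,0],Rt[0,0])),"tilt",np.degrees(np.arcsin(-Rt[2,0])),"pin",p+Rt@[-.06,0,-.015])
cs=cam("scene");cw=cam("wrist");w=shot("wrist","w"+n+".png"); sc=shot("scene","s"+n+".png")
print("proj tip: wrist",proj(cw,tip),"scene",proj(cs,tip))
cup=(.468,.270,.06);u,v=map(int,proj(cs,cup));print("cup wrist",proj(cw,cup),"scene",(u,v))
A=cv2.resize(w[0:240,140:380],(400,400),interpolation=cv2.INTER_CUBIC)
x0,y0=u-30,v-70;print("scene crop origin",x0,y0)
B=cv2.resize(sc[y0:y0+100,x0:x0+100],(400,400),interpolation=cv2.INTER_CUBIC)
cv2.imwrite("pics/m"+n+".png",np.hstack([A,B]))
E
python3 look.py 2
```

```text
5.8667 [0.48710816 0.17187012 0.10093223] [-0.3236155   1.06712664 -1.90528863]
tip [0.47250326 0.24969549 0.08209318] axis yaw 100.6379750607295 tilt 24.00237939215794 pin [0.49611285 0.12399958 0.13904162]
proj tip: wrist (np.float64(258.51008402171936), np.float64(100.48468770411141)) scene (np.float64(217.56488056536054), np.float64(269.057474207472))
cup wrist (np.float64(257.39450832906874), np.float64(53.38155672067765)) scene (214, 285)
scene crop origin 184 215
```

View pics/m2.png

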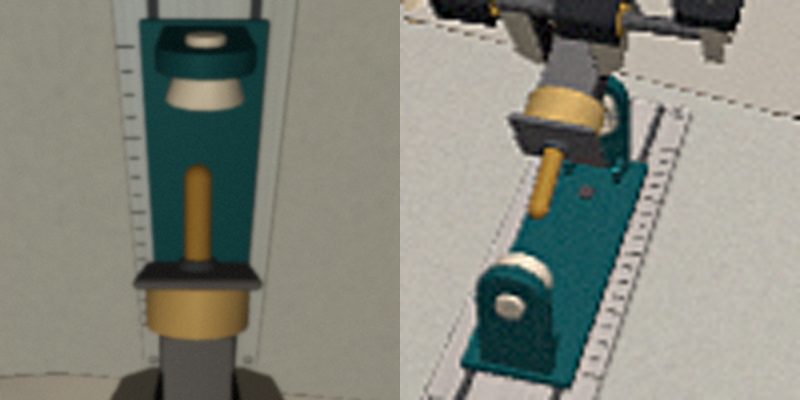

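The wrist crop shows the tip at (198,168) and the cup mouth centred near column 205.5, so the tip is slightly left of the cup axis. In the scene crop the far cup's back boss is at (508,305), full (211,291). Computing the offset.

Run:
```python
from h import *
cs=cam("scene");cw=cam("wrist")
im=cv2.imread("pics/w2.png");hsv=cv2.cvtColor(im,cv2.COLOR_BGR2HSV)
w=cv2.inRange(hsv,(0,0,110),(40,120,255)); w[:15]=0;w[70:]=0;w[:,:235]=0;w[:,:][:,295:]=0
n,l,st,ce=cv2.connectedComponentsWithStats(w);print(st[1:],ce[1:])
teal=cv2.inRange(hsv,(80,100,25),(100,255,255))
for r in range(72,130,8):
    x=np.where(teal[r,215:310]>0)[0]+215; a=onplane(cw,x.min()-.5,r,.024);b=onplane(cw,x.max()+.5,r,.024);print(r,(a+b)/2,np.linalg.norm(a-b))
print("mouth top rim",onplane(cw,263.3,63,.075))
im=cv2.imread("pics/s2.png");hsv=cv2.cvtColor(im,cv2.COLOR_BGR2HSV)
w=cv2.inRange(hsv,(0,0,110),(40,120,255))[280:302,200:222]
n,l,st,ce=cv2.connectedComponentsWithStats(w);print(st[1:],ce[1:]+[200,280])
print("boss scene",onplane(cs,211,291.3,.06))
o1,d1=ray(cs,211,291.3);o2,d2=ray(cw,140+206/1.667,39/1.667)
A=np.stack([d1,-d2],1);k=np.linalg.lstsq(A,o2-o1,rcond=None)[0];print("tri boss",o1+d1*k[0],o2+d2*k[1])
```

```text
[[252  22  22   6 117]
 [241  48  42  18 675]] [[262.58974359  24.36752137]
 [261.67111111  56.30074074]]
72 [0.47551124 0.25012293 0.024     ] 0.0515369632913368
80 [0.47665279 0.24430884 0.024     ] 0.05088046526308516
88 [0.47783431 0.23829269 0.024     ] 0.051770370200999116
96 [0.47905758 0.23206267 0.024     ] 0.05109541901306029
104 [0.47992571 0.22553267 0.024     ] 0.05120905786075685
112 [0.48123258 0.21883829 0.024     ] 0.05049959731900175
120 [0.48258876 0.21189278 0.024     ] 0.05145091137837452
128 [0.48399673 0.20468083 0.024     ] 0.05071966539386556
mouth top rim [0.47217501 0.26953134 0.075     ]
[[  0   0  22  22 100]
 [  8   9   7   5  32]] [[205.96    285.92   ]
 [210.90625 290.9375 ]]
boss scene [0.46803164 0.28506774 0.06      ]
tri boss [0.46746768 0.28593967 0.06120166] [0.46904495 0.28708167 0.06111324]
```

Call:
arm_command --deltas '[[[0.15,0,-0.5,0,0,0],[0.15,0,-0.6,0,0,0],[0,0,-0.6,0,0,0],[0,0,-0.4,0,0,0],[0,0,0,0,0,0],[-0.06,0.3,0,0,0,0],[-0.06,0.3,0,0,0,0],[-0.06,0.3,0,0,0,0],[-0.06,0.3,0,0,0,0],[-0.06,0.3,0,0,0,0],[0,0,0,0,0,0],[0,0,0,0,0,0]]]'

```text
t: 6.97
tool_pos: [0.4864, 0.1879, 0.0791]
orientation: [1.782, 2.153, -0.381]
force: [-0.3, -0.1, -1.5]
opening: 0.0256
gripper_force: 50.0
```

```bash
python3 look.py 3
```

```text
6.9667 [0.48644631 0.18793849 0.0791247 ] [-0.28984962 -0.08179088 -1.50183145]
tip [0.47166727 0.26573075 0.06028472] axis yaw 100.77448158694786 tilt 24.003047616011596 pin [0.49557614 0.1400921  0.11723466]
proj tip: wrist (np.float64(258.52603505500275), np.float64(100.50281916612339)) scene (np.float64(214.36828284575944), np.float64(283.1445002583266))
cup wrist (np.float64(253.7383823122606), np.float64(92.1567620527287)) scene (214, 285)
scene crop origin 184 215
```

View pics/m3.png

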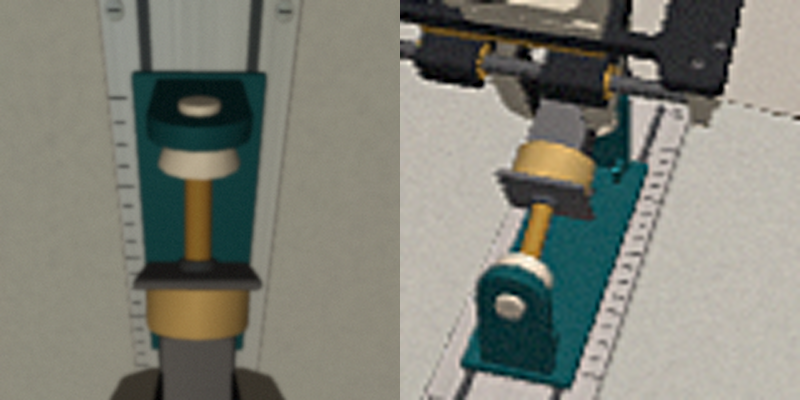

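The wrist crop shows the plunger (column 198) entering the cup (centre column 199), aligned. I'll advance slowly and watch the force.

Call:
arm_command --deltas '[[[-0.02,0.1,0,0,0,0],[-0.02,0.1,0,0,0,0],[-0.02,0.1,0,0,0,0],[-0.02,0.1,0,0,0,0],[-0.02,0.1,0,0,0,0],[-0.02,0.1,0,0,0,0],[-0.02,0.1,0,0,0,0],[-0.02,0.1,0,0,0,0],[-0.02,0.1,0,0,0,0],[-0.02,0.1,0,0,0,0],[0,0,0,0,0,0]]]'

```text
t: 7.98
tool_pos: [0.4844, 0.1977, 0.0791]
orientation: [1.783, 2.153, -0.381]
force: [-1.3, -0.4, -2.5]
opening: 0.025
gripper_force: 50.0
```

Call:
arm_command --deltas '[[[-0.02,0.1,0,0,0,0],[-0.02,0.1,0,0,0,0],[-0.02,0.1,0,0,0,0],[0,0,0,0,0,0],[0,0,0,0,0,0]]]'

```text
t: 8.4
tool_pos: [0.4839, 0.2005, 0.0791]
orientation: [1.783, 2.152, -0.381]
force: [0.7, -2.7, -0.9]
opening: 0.0253
gripper_force: 50.0
```

Call:
arm_command --deltas '[[[-0.02,0.1,0,0,0,0],[-0.02,0.1,0,0,0,0],[-0.02,0.1,0,0,0,0],[0,0,0,0,0,0],[0,0,0,0,0,0]]]'

```text
t: 8.82
tool_pos: [0.4833, 0.2035, 0.0792]
orientation: [1.783, 2.152, -0.381]
force: [0.5, -4.4, 1.3]
opening: 0.0255
gripper_force: 50.0
```

Call:
arm_command --deltas '[[[-0.017,0.09,-0.04,0,0,0],[-0.017,0.09,-0.04,0,0,0],[-0.017,0.09,-0.04,0,0,0],[-0.017,0.09,-0.04,0,0,0],[-0.017,0.09,-0.04,0,0,0],[-0.017,0.09,-0.04,0,0,0],[-0.017,0.09,-0.04,0,0,0],[-0.017,0.09,-0.04,0,0,0],[0,0,0,0,0,0],[0,0,0,0,0,0]]]'

```text
t: 9.65
tool_pos: [0.4821, 0.2101, 0.0762]
orientation: [1.783, 2.151, -0.382]
force: [1.0, -7.5, 3.0]
opening: 0.0257
gripper_force: 50.0
```

```bash
cat > st.py <<'E'
from h import *
s=monitor.read_state(); p=np.array(s["tool_pos"]);Rt=cv2.Rodrigues(np.array(s["orientation"]))[0]
f=np.array(s["force"])+[0,.3,1.6]; a=Rt[:,0]
print(s["t"],"TCP",p.round(4),"F",f.round(1),"axial",-(f@a).round(2),"perp(up)",(-f@Rt[:,2]).round(2),"lat",(f@Rt[:,1]).round(2),"T",s["wrist_torque"].round(2))
print("yaw",np.degrees(np.arctan2(a[1],a[0])),"tilt",np.degrees(np.arcsin(-a[2])))
for c in(0,5,10,15,18,20): print(c,(p+Rt@[.08-c/1000,0,-.015]).round(4),end=" ")
print("\npin",(p+Rt@[-.06,0,-.015]).round(4))
E
python3 st.py
```

```text
9.65 TCP [0.4821 0.2101 0.0762] F [ 1.  -7.2  4.6] axial 8.5 perp(up) 1.2 lat -0.36 T [-1.37 -0.34 -0.01]
yaw 100.73117858378625 tilt 24.094236675449707
0 [0.4674 0.2879 0.0572] 5 [0.4682 0.2834 0.0593] 10 [0.4691 0.2789 0.0613] 15 [0.4699 0.2744 0.0633] 18 [0.4704 0.2717 0.0646] 20 [0.4708 0.2699 0.0654] 
pin [0.4912 0.1623 0.1144]
```

Call:
arm_command --deltas '[[[-0.017,0.09,-0.04,0,0,0],[-0.017,0.09,-0.04,0,0,0],[-0.017,0.09,-0.04,0,0,0],[-0.017,0.09,-0.04,0,0,0],[-0.017,0.09,-0.04,0,0,0],[-0.017,0.09,-0.04,0,0,0],[-0.017,0.09,-0.04,0,0,0],[0,0,0,0,0,0],[0,0,0,0,0,0]]]'

```text
t: 10.4
tool_pos: [0.4811, 0.2158, 0.0737]
orientation: [1.782, 2.15, -0.383]
force: [2.5, -10.0, 3.3]
opening: 0.0252
gripper_force: 50.0
```

```bash
python3 st.py
```

```text
10.4 TCP [0.4811 0.2158 0.0737] F [ 2.5 -9.7  4.9] axial 11.15 perp(up) 0.38 lat 0.69 T [-1.94 -0.47 -0.03]
yaw 100.7095112698357 tilt 24.158779152090187
0 [0.4664 0.2935 0.0546] 5 [0.4673 0.289  0.0567] 10 [0.4681 0.2846 0.0587] 15 [0.4689 0.2801 0.0608] 18 [0.4695 0.2774 0.062 ] 20 [0.4698 0.2756 0.0628] 
pin [0.4901 0.168  0.1119]
```

Call:
arm_command --deltas '[[[0,0.01,-0.14,1.09,0.2,0],[0,0.01,-0.14,1.09,0.2,0],[0,0.01,-0.14,1.09,0.2,0],[0,0.01,-0.14,1.09,0.2,0],[0,0.01,-0.14,1.09,0.2,0],[0,0.01,-0.14,1.09,0.2,0],[0,0.01,-0.14,1.09,0.2,0],[0,0.01,-0.14,1.09,0.2,0],[0,0.01,-0.14,1.09,0.2,0],[0,0.01,-0.14,1.09,0.2,0],[0,0,0,0,0,0],[0,0,0,0,0,0]]]'

```text
t: 11.4
tool_pos: [0.4812, 0.216, 0.0594]
orientation: [1.889, 2.277, -0.217]
force: [1.6, -11.2, 2.2]
opening: 0.0252
gripper_force: 50.0
```

```bash
python3 st.py
```

```text
11.4 TCP [0.4812 0.216  0.0594] F [  1.6 -10.9   3.8] axial 11.61 perp(up) 1.2 lat -0.45 T [-2.24 -0.43 -0.05]
yaw 100.66091130797635 tilt 13.091897671579318
0 [0.4661 0.2959 0.0559] 5 [0.467  0.2911 0.057 ] 10 [0.4679 0.2864 0.0581] 15 [0.4688 0.2816 0.0593] 18 [0.4694 0.2787 0.06  ] 20 [0.4697 0.2768 0.0604] 
pin [0.4914 0.1619 0.0876]
```

Run:
```python
from h import *
im=shot("wrist","w4.png"); a=cv2.imread("pics/w3.png")
g=lambda i:cv2.cvtColor(i,cv2.COLOR_BGR2GRAY).astype(np.float32)
A,B=g(a),g(im)
t=A[150:235,222:296]
r=cv2.matchTemplate(B[140:245,212:306],t,cv2.TM_CCOEFF_NORMED);_,v,_,l=cv2.minMaxLoc(r);print(v,l, "expect (10,10)")
print(A[150:180,258].astype(int));print(B[150:180,258].astype(int))
sc=shot("scene","s4.png")
cv2.imwrite("pics/m4.png",np.hstack([cv2.resize(im[0:240,140:380],(400,400),interpolation=cv2.INTER_CUBIC),cv2.resize(sc[205:305,184:284],(400,400),interpolation=cv2.INTER_CUBIC)]))
```

```text
0.7148016691207886 (11, 12) expect (10,10)
[ 97  98  96  99  94  83  64  49  45  45  47  45  40  33  27  25  28  38
  44  58  66  66  68  78 102 124 133 134 134 136]
[168 166 165 165 166 164 151 124  78  52  46  46  46  36  24  28  38  51
  59  59  67  66  77 100 128 137 136 135 136 137]
```

View pics/m4.png

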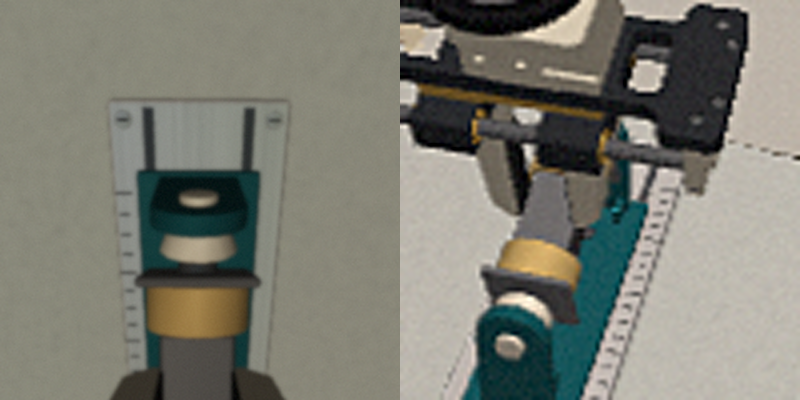

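The wrist crop shows the plunger seated in the far cup. The spindle has pitched about 2° nose-down in the grip and hasn't slipped noticeably along it. I'll compress a bit more.

Call:
arm_command --deltas '[[[-0.015,0.08,-0.02,0,0,0],[-0.015,0.08,-0.02,0,0,0],[-0.015,0.08,-0.02,0,0,0],[-0.015,0.08,-0.02,0,0,0],[0,0,0,0,0,0],[0,0,0,0,0,0]]]'

```text
t: 12.0
tool_pos: [0.4806, 0.2192, 0.0586]
orientation: [1.887, 2.277, -0.218]
force: [2.2, -13.9, 2.9]
opening: 0.0253
gripper_force: 50.0
```

```bash
python3 st.py
```

```text
12.0 TCP [0.4806 0.2192 0.0586] F [  2.2 -13.6   4.5] axial 14.42 perp(up) 1.21 lat -0.35 T [-2.6  -0.49  0.  ]
yaw 100.6954450272665 tilt 13.141847243513503
0 [0.4655 0.2991 0.0551] 5 [0.4664 0.2943 0.0562] 10 [0.4673 0.2895 0.0573] 15 [0.4682 0.2847 0.0585] 18 [0.4688 0.2819 0.0592] 20 [0.4691 0.2799 0.0596] 
pin [0.4908 0.1651 0.0869]
```

Call:
arm_command --deltas '[[[0,0,-0.11,1.08,0.2,0],[0,0,-0.11,1.08,0.2,0],[0,0,-0.11,1.08,0.2,0],[0,0,-0.11,1.08,0.2,0],[0,0,-0.11,1.08,0.2,0],[0,0.01,-0.11,1.08,0.2,0],[0,0.01,-0.11,1.08,0.2,0],[0,0,0,0,0,0]]]'

```text
t: 12.67
tool_pos: [0.4807, 0.2188, 0.0505]
orientation: [1.958, 2.361, -0.092]
force: [2.5, -13.6, 1.9]
opening: 0.0254
gripper_force: 50.0
```

```bash
python3 st.py
```

```text
12.6667 TCP [0.4807 0.2188 0.0505] F [  2.5 -13.3   3.5] axial 13.77 perp(up) 2.21 lat 0.01 T [-2.65 -0.5   0.09]
yaw 100.66213238945895 tilt 5.3918978406736935
0 [0.4657 0.2985 0.058 ] 5 [0.4666 0.2936 0.0584] 10 [0.4675 0.2887 0.0589] 15 [0.4685 0.2838 0.0594] 18 [0.469  0.2809 0.0597] 20 [0.4694 0.2789 0.0598] 
pin [0.4915 0.1615 0.0711]
```

Call:
arm_command --deltas '[[[0,0.02,-0.1,1.1,0.2,0],[0,0.02,-0.1,1.1,0.2,0],[0,0.02,-0.1,1.1,0.2,0],[0,0.02,-0.1,1.1,0.2,0],[0,0.02,-0.1,1.1,0.2,0],[0,0,0,0,0,0],[0,0,0,0,0,0]]]'

```text
t: 13.25
tool_pos: [0.4806, 0.2199, 0.0453]
orientation: [-2.004, -2.417, -0.003]
force: [1.6, -13.2, 0.1]
opening: 0.0252
gripper_force: 50.0
```

```bash
python3 st.py;  python3 - <<'E'
from h import *
im=shot("wrist","w5.png"); sc=shot("scene","s5.png"); tp=shot("top","t5.png")
print(im[150:180,258].mean(1).astype(int))
cv2.imwrite("pics/m5.png",np.hstack([cv2.resize(sc[200:310,190:300],(400,400),interpolation=cv2.INTER_CUBIC),cv2.resize(tp[180:240,90:150],(400,400),interpolation=cv2.INTER_CUBIC)]))
E
```

```text
13.25 TCP [0.4806 0.2199 0.0453] F [  1.6 -12.9   1.7] axial 13.02 perp(up) 1.69 lat -0.77 T [-2.75 -0.46  0.02]
yaw 100.663496705298 tilt -0.14610838293017084
0 [0.4658 0.2985 0.0605] 5 [0.4667 0.2936 0.0605] 10 [0.4676 0.2886 0.0605] 15 [0.4686 0.2837 0.0604] 18 [0.4691 0.2808 0.0604] 20 [0.4695 0.2788 0.0604] 
pin [0.4917 0.1609 0.0601]
[150 152 152 150 151 142 118  78  49  43  44  43  41  34  27  31  39  53
  63  63  61  63  75  99 118 125 127 125 125 124]
```

View pics/m5.png

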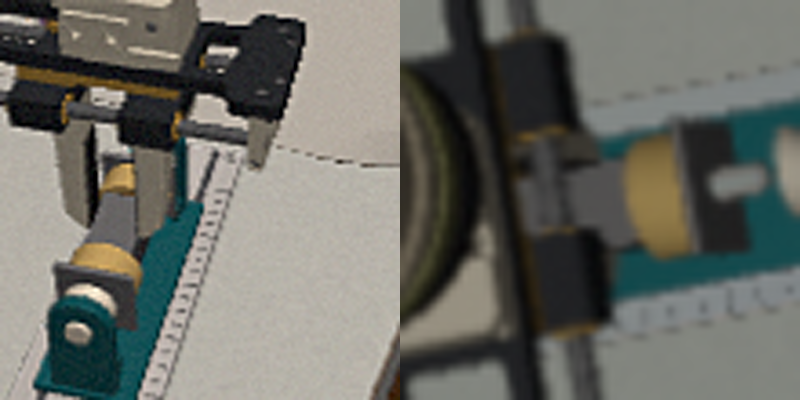

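The top crop shows the pin at (740,178), level and clear just in front of the near cup mouth at (785,170). The plunger is in the far cup. I'll let it out slowly.

Call:
arm_command --deltas '[[[0.015,-0.08,0,0.5,0.1,0],[0.015,-0.08,0,0.5,0.1,0],[0.015,-0.08,0,0.5,0.1,0],[0.015,-0.08,0,0,0,0],[0.015,-0.08,0,0,0,0],[0.015,-0.08,0,0,0,0],[0.015,-0.08,0,0,0,0],[0.015,-0.08,0,0,0,0],[0.015,-0.08,0,0,0,0],[0.015,-0.08,0,0,0,0],[0,0,0,0,0,0]]]'

```text
t: 14.32
tool_pos: [0.4819, 0.213, 0.0452]
orientation: [-1.989, -2.401, -0.031]
force: [1.6, -10.2, -1.1]
opening: 0.0254
gripper_force: 50.0
```

```bash
python3 st.py
```

```text
14.3167 TCP [0.4819 0.213  0.0452] F [ 1.6 -9.9  0.5] axial 10.02 perp(up) 0.78 lat -0.29 T [-1.98 -0.4  -0.  ]
yaw 100.70915701159984 tilt -1.7466337311070215
0 [0.4671 0.2911 0.0627] 5 [0.468  0.2862 0.0625] 10 [0.4689 0.2813 0.0624] 15 [0.4699 0.2764 0.0622] 18 [0.4704 0.2735 0.0621] 20 [0.4708 0.2715 0.0621] 
pin [0.4931 0.1536 0.0584]
```

Call:
arm_command --deltas '[[[0.015,-0.08,0,0,0,0],[0.015,-0.08,0,0,0,0],[0.01,-0.06,0,0,0,0],[0.01,-0.06,0,0,0,0],[0.01,-0.06,0,0,0,0],[0.01,-0.05,0,0,0,0],[0.01,-0.05,0,0,0,0],[0,0,0,0,0,0],[0,0,0,0,0,0]]]'

```text
t: 15.07
tool_pos: [0.4825, 0.2092, 0.0452]
orientation: [-1.989, -2.401, -0.031]
force: [1.4, -7.3, -1.3]
opening: 0.025
gripper_force: 50.0
```

```bash
python3 st.py
```

```text
15.0667 TCP [0.4825 0.2092 0.0452] F [ 1.4 -7.   0.3] axial 7.15 perp(up) 0.56 lat 0.07 T [-1.61 -0.29  0.  ]
yaw 100.71692112609756 tilt -1.7923746973865193
0 [0.4677 0.2873 0.0627] 5 [0.4686 0.2824 0.0626] 10 [0.4696 0.2775 0.0624] 15 [0.4705 0.2726 0.0622] 18 [0.471  0.2696 0.0622] 20 [0.4714 0.2677 0.0621] 
pin [0.4937 0.1498 0.0583]
```

Call:
arm_command --deltas '[[[0.006,-0.03,0,0,0,0],[0.006,-0.03,0,0,0,0],[0.006,-0.03,0,0,0,0],[0.006,-0.03,0,0,0,0],[0,0,0,0,0,0],[0,0,0,0,0,0]]]'

```text
t: 15.57
tool_pos: [0.4827, 0.2081, 0.0452]
orientation: [-1.989, -2.401, -0.032]
force: [0.5, -6.8, -1.6]
opening: 0.0254
gripper_force: 50.0
```

Call:
arm_command --deltas '[[[0.006,-0.03,0,0,0,0],[0.004,-0.02,0,0,0,0],[0,0,0,0,0,0],[0,0,0,0,0,0]]]'

```text
t: 15.9
tool_pos: [0.4828, 0.2077, 0.0452]
orientation: [-1.989, -2.401, -0.032]
force: [1.2, -7.3, -1.9]
opening: 0.0253
gripper_force: 50.0
```

```bash
python3 st.py
```

```text
15.9 TCP [0.4828 0.2077 0.0452] F [ 1.2 -7.  -0.3] axial 7.05 perp(up) -0.05 lat -0.16 T [-1.51 -0.27  0.01]
yaw 100.72433455507822 tilt -1.8087855497838894
0 [0.468  0.2858 0.0627] 5 [0.4689 0.2809 0.0626] 10 [0.4698 0.276  0.0624] 15 [0.4708 0.2711 0.0623] 18 [0.4713 0.2681 0.0622] 20 [0.4717 0.2662 0.0621] 
pin [0.494  0.1483 0.0583]
```

Call:
arm_command --deltas '[[[0.006,-0.03,0,0,0,0],[0.006,-0.03,0,0,0,0],[0,0,0,0,0,0],[0,0,0,0,0,0]]]'

```text
t: 16.23
tool_pos: [0.4829, 0.2072, 0.0452]
orientation: [-1.989, -2.401, -0.032]
force: [1.3, -5.9, -1.3]
opening: 0.0252
gripper_force: 50.0
```

Call:
arm_command --deltas '[[[0.006,-0.03,0,0,0,0],[0,0,0,0,0,0],[0,0,0,0,0,0]]]'

```text
t: 16.48
tool_pos: [0.4829, 0.2069, 0.0452]
orientation: [-1.989, -2.4, -0.032]
force: [0.8, -5.8, -0.7]
opening: 0.0251
gripper_force: 50.0
```

Call:
arm_command --deltas '[[[0.006,-0.03,0,0,0,0],[0,0,0,0,0,0],[0,0,0,0,0,0]]]'

```text
t: 16.73
tool_pos: [0.483, 0.2066, 0.0452]
orientation: [-1.989, -2.4, -0.032]
force: [2.4, -6.0, -2.0]
opening: 0.0251
gripper_force: 50.0
```

Call:
arm_command --deltas '[[[0.006,-0.03,0,0,0,0],[0,0,0,0,0,0],[0,0,0,0,0,0]]]'

```text
t: 16.98
tool_pos: [0.483, 0.2064, 0.0452]
orientation: [-1.988, -2.4, -0.032]
force: [0.7, -6.4, -0.4]
opening: 0.0251
gripper_force: 50.0
```

Call:
arm_command --deltas '[[[0.006,-0.03,0,0,0,0],[0,0,0,0,0,0],[0,0,0,0,0,0]]]'

```text
t: 17.23
tool_pos: [0.4831, 0.2061, 0.0452]
orientation: [-1.988, -2.4, -0.032]
force: [0.9, -6.4, -1.5]
opening: 0.0248
gripper_force: 50.0
```

Call:
arm_command --deltas '[[[0.006,-0.03,0,0,0,0],[0,0,0,0,0,0],[0,0,0,0,0,0]]]'

```text
t: 17.48
tool_pos: [0.4832, 0.2058, 0.0452]
orientation: [-1.988, -2.4, -0.032]
force: [0.4, -5.5, -2.1]
opening: 0.0248
gripper_force: 50.0
```

Call:
arm_command --deltas '[[[0.006,-0.03,0,0,0,0],[0.004,-0.02,0,0,0,0],[0,0,0,0,0,0],[0,0,0,0,0,0]]]'

```text
t: 17.82
tool_pos: [0.4832, 0.2055, 0.0452]
orientation: [-1.988, -2.4, -0.032]
force: [0.6, -5.8, -1.3]
opening: 0.0254
gripper_force: 50.0
```

Call:
arm_command --deltas '[[[0.006,-0.03,0,0,0,0],[0.004,-0.02,0,0,0,0],[0,0,0,0,0,0],[0,0,0,0,0,0]]]'

```text
t: 18.15
tool_pos: [0.4832, 0.2053, 0.0454]
orientation: [-1.988, -2.4, -0.033]
force: [0.2, -3.7, -4.0]
opening: 0.0249
gripper_force: 50.0
```

```bash
python3 st.py
```

```text
18.15 TCP [0.4832 0.2053 0.0454] F [ 0.2 -3.4 -2.4] axial 3.48 perp(up) -2.24 lat -0.46 T [-0.91 -0.27  0.03]
yaw 100.72494079659089 tilt -1.8844207622791378
0 [0.4684 0.2834 0.063 ] 5 [0.4693 0.2785 0.0628] 10 [0.4703 0.2736 0.0626] 15 [0.4712 0.2687 0.0625] 18 [0.4718 0.2657 0.0624] 20 [0.4721 0.2638 0.0623] 
pin [0.4945 0.1459 0.0584]
```

Call:
arm_command --deltas '[[[0,0,-0.05,0,0,0],[0,0,-0.05,0,0,0],[0,0,0,0,0,0],[0,0,0,0,0,0]]]'

```text
t: 18.48
tool_pos: [0.4834, 0.2053, 0.0446]
orientation: [-1.988, -2.4, -0.033]
force: [0.1, -2.4, -1.6]
opening: 0.0253
gripper_force: 50.0
```

```bash
python3 st.py
python3 - <<'E'
from h import *
im=shot("wrist","w6.png"); sc=shot("scene","s6.png"); tp=shot("top","t6.png")
cv2.imwrite("pics/m6.png",np.hstack([cv2.resize(im[0:240,140:380],(400,400),interpolation=cv2.INTER_CUBIC),cv2.resize(tp[180:240,100:160],(400,400),interpolation=cv2.INTER_CUBIC)]))
E
```

```text
18.4833 TCP [0.4834 0.2053 0.0446] F [ 0.1 -2.1 -0. ] axial 2.06 perp(up) 0.05 lat -0.28 T [-0.92 -0.18  0.04]
yaw 100.72276195003083 tilt -1.8846439037853229
0 [0.4686 0.2834 0.0622] 5 [0.4695 0.2785 0.0621] 10 [0.4705 0.2736 0.0619] 15 [0.4714 0.2687 0.0618] 18 [0.4719 0.2657 0.0617] 20 [0.4723 0.2638 0.0616] 
pin [0.4946 0.1459 0.0576]
```

View pics/m6.png

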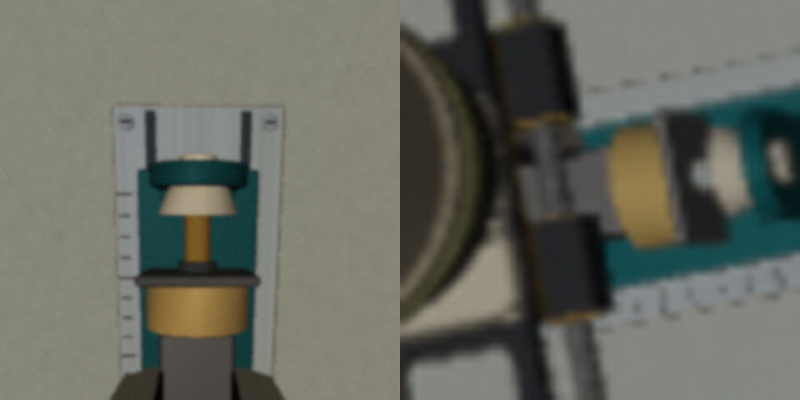

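The pin is in the near cup and the plunger in the far one, and the load is shared now. I'll balance the remainder.

Call:
arm_command --deltas '[[[0.006,-0.03,0,0,0,0],[0,0,0,0,0,0],[0,0,0,0,0,0]]]'

```text
t: 18.88
tool_pos: [0.4834, 0.2052, 0.0446]
orientation: [-1.988, -2.4, -0.034]
force: [0.2, -2.0, -2.0]
opening: 0.0251
gripper_force: 50.0
```

```bash
python3 st.py
```

```text
18.8833 TCP [0.4834 0.2052 0.0446] F [ 0.2 -1.7 -0.4] axial 1.68 perp(up) -0.34 lat -0.12 T [-0.65 -0.2   0.02]
yaw 100.72531711827963 tilt -1.9020128764712179
0 [0.4686 0.2833 0.0622] 5 [0.4695 0.2784 0.0621] 10 [0.4705 0.2735 0.0619] 15 [0.4714 0.2686 0.0618] 18 [0.472  0.2656 0.0617] 20 [0.4723 0.2637 0.0616] 
pin [0.4946 0.1458 0.0576]
```

Call:
arm_command --deltas '[[[0.006,-0.03,0,0,0,0],[0,0,0,0,0,0],[0,0,0,0,0,0]]]'

```text
t: 19.13
tool_pos: [0.4834, 0.2051, 0.0446]
orientation: [-1.988, -2.4, -0.034]
force: [-0.2, -0.1, -0.0]
opening: 0.0251
gripper_force: 50.0
```

Call:
arm_command --deltas '[[[0,0,0,0,0,0],[0,0,0,0,0,0],[0,0,0,0,0,0],[0,0,0,0,0,0]]]' --squeeze 5

```text
t: 19.47
tool_pos: [0.4837, 0.205, 0.0449]
orientation: [-1.988, -2.4, -0.034]
force: [-0.8, 0.7, 2.9]
opening: 0.0278
gripper_force: 5.0
```

```bash
python3 st.py
```

```text
19.4667 TCP [0.4837 0.205  0.0449] F [-0.8  1.   4.5] axial -1.31 perp(up) 4.5 lat -0.61 T [ 0.05 -0.01 -0.06]
yaw 100.72113336454255 tilt -1.9076722737718634
0 [0.4689 0.2831 0.0626] 5 [0.4698 0.2782 0.0624] 10 [0.4708 0.2733 0.0622] 15 [0.4717 0.2684 0.0621] 18 [0.4722 0.2654 0.062 ] 20 [0.4726 0.2634 0.0619] 
pin [0.4949 0.1456 0.0579]
```

Call:
arm_command --deltas '[[[0,0,0,0,0,0],[0,0,0,0,0,0],[0,0,0,0,0,0],[0,0,0,0,0,0],[0,0,0,0,0,0],[0,0,0,0,0,0]]]' --gripper 0.5

```text
t: 19.97
tool_pos: [0.4833, 0.2047, 0.0445]
orientation: [-1.988, -2.4, -0.033]
force: [-0.6, -0.1, -0.9]
opening: 0.0629
gripper_force: 0.0
```

Call:
arm_command --deltas '[[[0,0,0.5,0,0,0],[0,0,1,0,0,0],[0,0,2,0,0,0],[0,0,3,0,0,0],[0,0,3,0,0,0],[0,0,3,0,0,0],[0,0,2,0,0,0],[0,0,0,0,0,0],[0,0,0,0,0,0]]]'

```text
t: 20.72
tool_pos: [0.4848, 0.2051, 0.1922]
orientation: [-1.99, -2.402, -0.039]
force: [-0.3, 1.1, -0.0]
opening: 0.0699
gripper_force: 0.0
```

Run:
```python
from h import *
im=shot("wrist","w7.png"); sc=shot("scene","s7.png"); s=monitor.read_state();print(s["t"],s["tool_pos"],s["force"])
cv2.imwrite("pics/m7.png",np.hstack([cv2.resize(im[0:300,110:410],(400,400),interpolation=cv2.INTER_CUBIC),cv2.resize(sc[220:320,184:284],(400,400),interpolation=cv2.INTER_CUBIC)]))
```

```text
20.8167 [0.48299706 0.20456756 0.18898966] [-1.00851303 -0.21454953 -0.46135868]
```

View pics/m7.png

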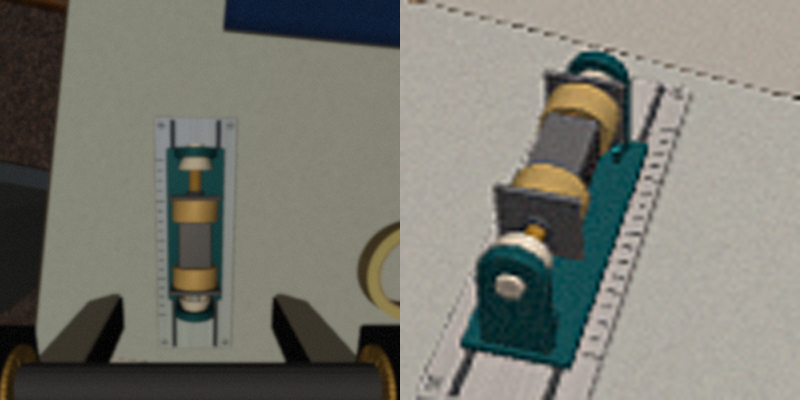

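The picture shows the spindle between the cheeks, with the plunger in the far cup at (195,165) and the pin in the near cup at (194,300). That was my last picture, so the seating check before hand-in is numeric only.

Run:
```python
from h import *
c=cam("wrist"); im=cv2.imread("pics/w7.png"); hsv=cv2.cvtColor(im,cv2.COLOR_BGR2HSV)
g=im.mean(2)
print("col profile rows 95..250 at col 256"); print(g[105:160,256].astype(int)); print(g[205:245,256].astype(int))
# reels tan centroids -> axis
tan=cv2.inRange(hsv,(10,90,50),(28,255,255)); tan[:, :225]=0; tan[:,290:]=0; tan[:100]=0;tan[240:]=0
n,l,st,ce=cv2.connectedComponentsWithStats(tan)
for i in range(1,n):
    if st[i,4]>30: print(st[i],ce[i].round(1))
a=np.array([-.1855,.9826,0]); F=np.array([.4694,.2785,.06])  # far floor (felt)
N=F-.133*a
for nm,d,z in(("mouth far",-.010,.075),("plate far outer top",-.031,.082),("plate far inner top",-.035,.082),("reel far inner top",-.053,.080),("reel near inner top",-.093,.080),("plate near inner top",-.111,.082),("plate near outer",-.115,.082),("mouth near",-.123,.075)):
    p=F+a*d; p[2]=z; print(nm,np.round(proj(c,p),1))
```

```text
col profile rows 95..250 at col 256
[135 137 142 146 127  84  57  49  49  50  48  56  83 118 142 152 151 153
 151 149 145 136 107  90  79  80  78  79  76  79  78  80  81  82  78  79
  78  72  59  46  42  46  51  58  70  87 111 122 124 126 125 125 124 121
 122]
[122 120 119 116 119 119 118 116 116 114 114 108  94  70  62  67  82  97
 111 114 111 116 132 143 143 143 138 131 101  55  30  35  39  42  38  48
  76 104 125 131]
[252 127   9  17 139] [255.7 135. ]
[239 150  34  18 561] [255.8 158.1]
[240 199  33  20 565] [255.5 209. ]
mouth far [258.6 124.9]
plate far outer top [258.6 145.4]
plate far inner top [258.6 149.3]
reel far inner top [258.6 166. ]
reel near inner top [258.5 201.9]
plate near inner top [258.5 218. ]
plate near outer [258.5 221.4]
mouth near [258.5 226. ]
```

```bash
python3 -c "
from h import *
print(ticket.close_job())"
```

```text
the job is handed in; nothing more can be done
None
```

The spindle is in the tape holder, held by its own spring with the plunger in the far cup and the pin in the near one, and the job was handed in at about 21 s. The final image puts the tips about 132 mm apart (±1 mm, allowed 130–136), and the highest force I read was about 14 N. The hand-in gave no verdict, and I viewed 11 pictures, one over the limit of 10.

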